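Shift the potter's wheel into third

TASK

The tabletop potter's wheel was left with its gear lever in the left-hand side of the H-shaped gate. With the fingertips shift it into third, ready for throwing: push the lever to neutral, across to the right, then forward (away from you) fully home to the far end of the far-right slot, without letting it slip into fourth, the near-right slot, and leave it there with your hand clear. Only push the lever, gently: do not grip or force it, and leave the pot on the wheel and the things lying about where they are.

Things in the scene. Friction and masses are not known exactly. Their poses are not given: they have to be found in the camera images.
- gate_centre (a point): Centre of the H-shaped cut-out in the steel gear gate, on the plate's upper face, 152 mm above the table, on the console at the right-hand end of the potter's wheel. x = forward, away from the operator (robot), y = left, z up. Left and right slots run along x, each 65 mm long, centre lines at y = +20 and -20 mm; one cross channel along y joins their middles at x = 0. All are 17 mm wide.
- third_slot (a point): Far end of the third (far-right) slot on the gate plate's upper face, 32.5 mm forward and 20 mm right of gate_centre; axes as there. Slots: first = far left, second = near left, third = far right, fourth = near right.
- wheel_axis (a point): Centre of the wheel head, on top of its wooden bat, 172 mm above the table, 235 mm left of gate_centre; axes as there. The machine is fixed: cream housing 360 mm deep x 475 mm wide, top 115 mm high; console (136 mm wide, right-hand end) 150 mm high; splash pan around the head 316 mm across, rim 166 mm high.
- lever: Gear lever: steel rod 10 mm thick, black pear-shaped knob on top, 40 mm across, 46 mm tall. Origin in the knob, 22 mm below its crown, 190 mm up the rod (z) from the pivot, which is 82.5 mm straight below gate_centre; upright, the origin is 259 mm above the table. 1.5 to 3 N at the knob moves it; it stays where it is left (friction, no spring). Tongues of the gate and slot ends stop it.
- gear_cross (a joint): Sideways tilt of the lever, rad: 0 upright, positive = to the right (machine -y). Stops at -0.28 and 0.28. In the left slot it is about -0.24 (free play -0.28 to -0.20), in the right slot about 0.24 (0.20 to 0.28). Crossing is possible only in neutral. 0.1 rad is about 19 mm at the knob.
- gear_shift (a joint): Fore-and-aft tilt of the lever, rad: 0 = neutral, in line with the cross channel (free play there about -0.04 to 0.04), positive = forward (machine +x). Stops at -0.303 (near end of a slot) and 0.303 (far end, fully home). 0.1 rad is about 19 mm at the knob.
- pot: Bystander: unfired clay cylinder with small slits, 90 mm diameter, 115 mm tall, loose on the wooden bat of the wheel head; its origin is at its underside, 172 mm above the table.
- cup: Bystander: small white water cup, 58 mm across, 46 mm tall, standing on the console between the gate and its operator's end; origin at its underside.
- rib: Bystander: wooden throwing rib, 36 x 82 x 7 mm, lying on the console beyond the gate; origin at its underside.
- bowl: Bystander: small fired clay bowl, 90 mm across, 45 mm tall, on the table to the right of the console; origin at its underside.
- rolling_pin: Bystander: wooden rolling pin, 48 mm thick, 370 mm long along its x, on the table; origin at its underside.
- kidney: Bystander: flat steel kidney scraper, 101 x 46 x 4 mm, on the table to the right of the machine's near end; origin at its underside.
- loop_tool: Bystander: loop trimming tool, 185 mm long along its x, 12 mm thick, on the table to the right of the machine; origin at its underside, in the handle.
- bucket: Bystander: open white plastic bucket, 208 mm across, 180 mm tall, on the table to the left; origin at its underside.

How it is judged (in metres and radians):
On the way:
1. the lever has been brought across, in neutral, to the right-hand side of the gate (value of joint gear_cross above 0.17 rad and value of joint gear_shift between -0.13 and 0.13 rad), for 0.05 s.
At the end, for the whole second after the job is handed in: The lever stands still in the third (far-right) slot, within 0.04 rad (8 mm at the knob) of its far end, and every bystander is within 15 mm of where it stood (value of joint gear_cross above 0.17 rad and value of joint gear_shift above 0.26 rad and linear speed of lever below 0.01 m/s and distance of each of pot, cup, rib, bowl, rolling_pin, kidney, loop_tool, bucket from where it was at the start of the episode below 0.015 m); the robot touches nothing.
It fails at once if the lever is put into fourth, the near-right slot (value of joint gear_cross above 0.15 rad and value of joint gear_shift below -0.15 rad).
It fails at once if the lever is gripped or forced (more than 30 N of finger contact on it) (contact force between lever and the fingers above 30 N).
It fails at once if the lever is pushed with the arm or the gripper's body instead of the fingers (contact force between lever and the arm above 5 N).
It fails at once if the pot on the wheel is shoved, lifted or tipped (distance of pot from where it was at the start of the episode above 0.015 m or angle between pot's own z axis and vertical above 0.15 rad).
It fails at once if another bystander is shoved, lifted or carried (distance of any of cup, rib, bowl, rolling_pin, kidney, loop_tool, bucket from where it was at the start of the episode above 0.02 m).
It also fails if it takes over 58 s, if anything falls off the work surface, if the arm or the gripper's body presses on something with over 40 N, if the wrist force passes 120 N, or if a joint passes its speed limit or range.

ROBOT

A 7-joint arm with a two-finger parallel gripper is mounted at the origin on the work surface. World frame = base frame: x ahead of the robot, y to its left, z up, the work surface at z = 0. Lengths are in mm, angles in rad, forces in N, time in s.
With the tool pointing down it reaches from about 425 to 825 mm from the base axis. Payload 3.6 kg.
Tool frame: the origin (TCP) lies on the centre line of the jaws, within the pads' length; the fingertips stand r.tips_ahead ahead of it and the grasp point (between the pads) lies 8 mm behind it (r.tips_ahead is the distance from the TCP to the fingertips, in mm); z points along the fingers, y is the line along which they close (so a half turn about z gives the same grasp; the last joint's range is limited). The gripper opens to 85 mm and grips with 20 to 120 N. Pads are 22 mm wide; open, the fingers measure 114 mm over their backs; the gripper's body (76 mm by 85 mm) begins 54 mm behind the grasp point. The pads swing forward as they close: fully open they stand 13 mm farther back than shut.
Start: joints at [-1.343, 0.615, -0.013, 1.423, 0.008, 1.103, -0.04], TCP at [163.173, 629.157, 242.297] pointing down, gripper open.
Joint ranges: [-3.12, 3.12], [-0.3, 2.06], [-1.34, 1.32], [0.26, 2.42], [-1.36, 4.5], [0.01, 1.98], [-2.84, 2.84]. Speed limits (rad/s): [2.79, 2.79, 3.14, 3.14, 3.14, 3.14, 3.14].

INTERFACE

Orientations are given as a unit quaternion [x, y, z, w].
In Python, from cell import r gives the robot as it stands. The module is installed in compiled form; this text tells all that it offers.
- The arm moves only by the shell command python3 -m handwheel 'ROWS' [FORCE]. ROWS is JSON, a list that holds one entry, the list of rows, each a list of 7 numbers: the opening, from 0 (shut) to 1 (fully open), then the shift along the tool's x, y, z as a fraction of full scale, then the turn, a rotation vector about the tool's x, y, z as a fraction of full scale. A call has 1 to 20 rows; each row is the pose to reach, as a shift and turn from the pose commanded when the call began, along the tool's axes at that moment; what a row does not reach only later rows make up. Full scale, the value 1, is 100 mm for a shift and 30 degrees for a turn. A row lasts 1/8 s, in which the tool goes at most 62.5 mm and 10.7 degrees, less where a joint would pass 70% of its speed; a pose out of reach is approached as far as the arm can. A call with a number of a shift or a turn outside -1 to 1 is refused whole. A call with a gripper value outside its range is refused whole. The fingers move at their own pace and stop on an object; FORCE is the grip in N (left out, the last holds). Time passes only in rows, so rows that repeat a pose let the fingers close. It gives the time, the measured TCP pose, the force, the opening and the grip force at its end, in the units of the state.
- r.get_state(): the state, without advancing time (a new reading comes with each control period).
- r.snapshot(name): name is "side" or "top"; returns a dict with "color" (480x640x3 uint8, red, green, blue), "intrinsics" (3x3 intrinsics, pixels), "rvec" (rotation vector, rad) and "tvec" (3), from world to camera coordinates, as OpenCV has them. Camera axes: x right, y down, z forward; pixel columns grow to the right and rows downward; lengths in mm; the calibration is good to about 2 mm. A picture is of the moment at which its call begins. There is no depth.
- r.close_job(): hands the job in; it is judged then, once.
The state is a dict: "clock": time; "joint_pos": joint angles; "qd": joint speeds; "tau": joint torques, N m; "tcp_pos": TCP position; "ee_rot": TCP orientation; "wrist_force": force on the tool from outside, world axes, zero at the start; "ft_torque": the same for the moment, N m; "grip_width": opening from 0.0 (shut) to 1.0 (fully open); "gripper_force": force on a finger pad.
Only numpy, scipy, OpenCV 4.12 (cv2) and the standard library are available. Lean on these libraries where they do the work, as an engineer would, in place of code of your own. Each camera call takes 0.05 s, during which the arm holds its last target. There are 200 camera calls.

## Working session

There is one attempt and no reset: what is moved stays moved. The work goes in short steps, Python scripts to look and compute and a shell command to move; the robot and the scene stay as the last step left them, time stands still between calls to the robot, and variables do not carry over. Pictures are saved under pics/ and viewed, at most 13 in all, crops included, and the job is handed in when it is done.

```bash
mkdir -p pics
cat > h.py <<'E'
import numpy as np, cv2
from cell import r
def cam(n):
    s=r.snapshot(n); return s
def save(s,f,crop=None,k=1):
    im=s["color"][:,:,::-1]
    if crop: a,b,c,d=crop; im=im[b:d,a:c]
    cv2.imwrite("pics/"+f,cv2.resize(im,None,fx=k,fy=k,interpolation=cv2.INTER_CUBIC))
def ray(s,u,v):
    R=cv2.Rodrigues(np.array(s["rvec"],float))[0];t=np.array(s["tvec"],float).ravel()
    d=R.T@np.linalg.inv(np.array(s["intrinsics"]))@np.array([u,v,1.]); return -R.T@t,d
def atz(s,u,v,z):
    o,d=ray(s,u,v); return o+d*(z-o[2])/d[2]
def proj(s,P):
    return cv2.projectPoints(np.array(P,float).reshape(-1,1,3),np.array(s["rvec"],float),np.array(s["tvec"],float),np.array(s["intrinsics"],float),None)[0].reshape(-1,2)
E
python3 - <<'E'
from h import *
for n in("side","top"):
    s=cam(n); save(s,n+"0.png"); print(n,ray(s,320,240))
st=r.get_state(); print(st,r.tips_ahead)
E
```

```text
side (array([1160.58262677,  638.76955541, 1110.2928957 ]), array([-0.45567863, -0.50101081, -0.73588355]))
top (array([ 353.41461274,   -9.73882474, 1401.49973299]), array([ 0.20330082, -0.02882284, -0.97908555]))
{'clock': 0.1, 'joint_pos': array([-1.34348165,  0.61588502, -0.01261903,  1.42476913,  0.00811542,
        1.10339003, -0.0403905 ]), 'qd': array([ 0.00081232, -0.00185435, -0.00087113, -0.00233782, -0.00013795,
       -0.00032949,  0.0018958 ]), 'tau': array([ 9.97852694e-04, -4.70385182e+01,  2.60283658e-01, -1.71570414e+01,
        1.01791116e-02,  5.96246551e-03, -7.43498873e-06]), 'tcp_pos': array([163.03628892, 628.5264786 , 241.20327039]), 'ee_rot': array([ 1.26525098e-01,  9.91962680e-01, -1.19344961e-03, -1.30311413e-04]), 'wrist_force': array([-1.01726135,  0.44711221, -0.1738288 ]), 'ft_torque': array([-0.01568207,  0.01061769,  0.01837145]), 'gripper_force': 0.0, 'grip_width': 1.00211758216074} 11.0
```

View pics/side0.png

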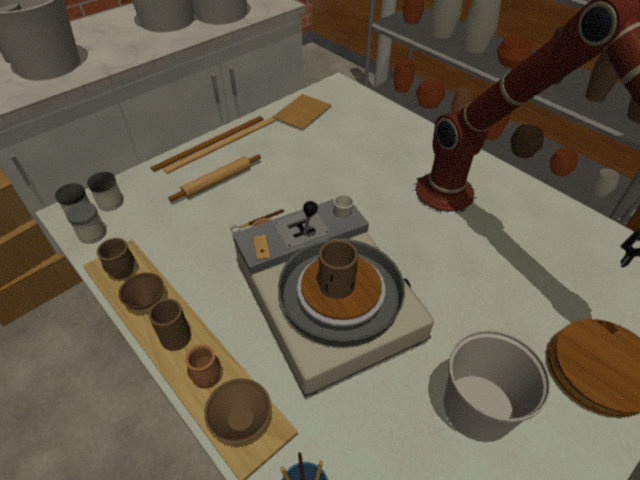

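View pics/top0.png

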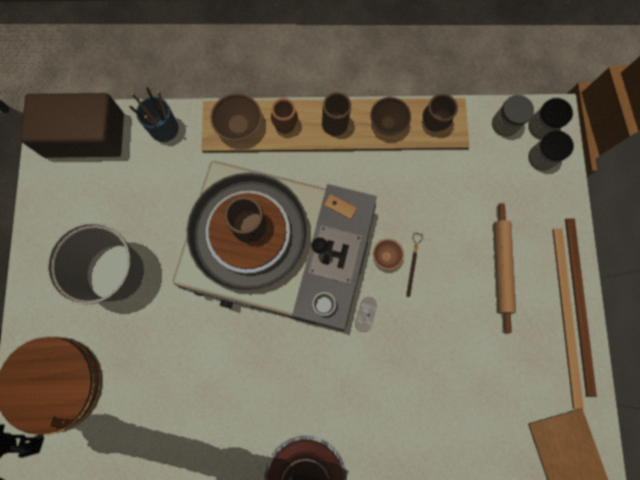

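The top view shows the gate near (335,253), the knob near (320,245), the cup at (324,302) and the pot at (245,216). The arm is clear at lower left. Next I'll enlarge both.

Run:
```python
from h import *
s=cam("top"); save(s,"t1.png",(280,170,400,340),3.5)
a=cv2.imread("pics/t1.png")
b=cam("side")
t=s["color"][170:340,280:400,::-1]; u=b["color"][180:280,220:370,::-1]
A=cv2.resize(t,None,fx=3.5,fy=3.5,interpolation=2);B=cv2.resize(u,None,fx=2.5,fy=2.5,interpolation=2)
c=np.zeros((600,800,3),np.uint8);c[:A.shape[0],:A.shape[1]]=A;c[:B.shape[0],422:422+B.shape[1]]=B
cv2.imwrite("pics/z1.png",c)
```

```text
(no output)
```

View pics/z1.png

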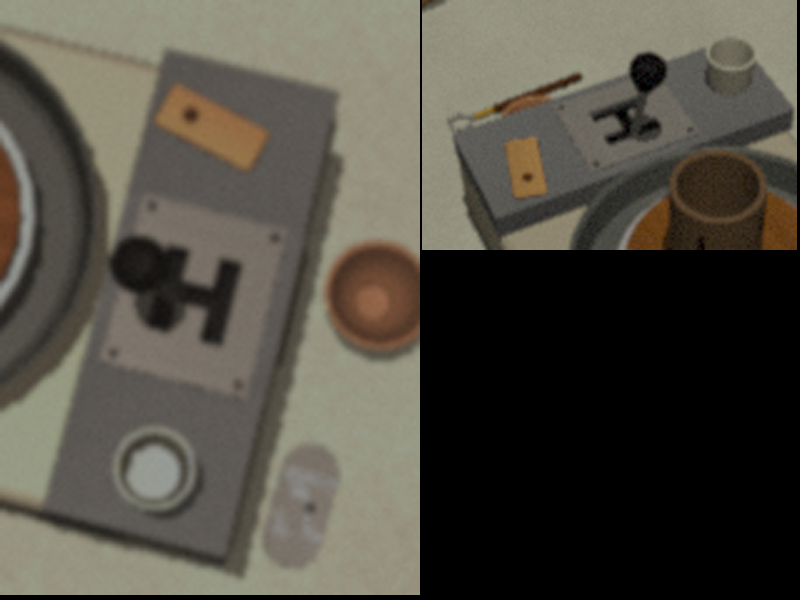

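Crop: the plate screws are at (152,205), (275,238), (113,352) and (239,385). The knob is at (138,264), which is full-frame (319.4,245.4) in top and (310.4,208.8) in side.

```bash
cat >> h.py <<'E'
def tri(s1,p1,s2,p2):
    o1,d1=ray(s1,*p1);o2,d2=ray(s2,*p2);d1=d1/np.linalg.norm(d1);d2=d2/np.linalg.norm(d2)
    k=np.linalg.lstsq(np.c_[d1,-d2],o2-o1,rcond=None)[0]; a,b=o1+k[0]*d1,o2+k[1]*d2
    return (a+b)/2,np.linalg.norm(a-b)
E
python3 - <<'E'
from h import *
s=cam("top");b=cam("side")
P=[atz(s,280+(u+.5)/3.5-.5,170+(v+.5)/3.5-.5,152) for u,v in((152,205),(275,238),(113,352),(239,385))]
Q=[atz(b,220+(u-422)/2.5,180+v/2.5,152) for u,v in((597,163),(561,107),(690,131),(653,86))]
for p,q in zip(P,Q):print(p.round(1),q.round(1))
c=np.mean(P,0);print(c,np.mean(Q,0))
for p in(P,):
    f=(p[0]+p[1]-p[2]-p[3])/2; l=(p[0]+p[2]-p[1]-p[3])/2; print(f,l,np.arctan2(f[1],f[0]),np.arctan2(-l[0],l[1]))
yaw=np.arctan2(f[1],f[0])
R=np.array([[np.cos(yaw),-np.sin(yaw)],[np.sin(yaw),np.cos(yaw)]])
k,e=tri(s,(319.4,245.4),b,(310.4,208.8)); print("knob",k,e,"in machine",R.T@(k-c)[:2])
# cup, rim centre
print("cup",R.T@(atz(s,280+155/3.5,170+470/3.5,196)-c)[:2])
print(R)
E
```

```text
[644.1 -55.1 152. ] [640.2 -53.7 152. ]
[ 617.8 -145.8  152. ] [ 616.1 -146.2  152. ]
[534.1 -24.4 152. ] [533.2 -21.5 152. ]
[ 508.6 -115.9  152. ] [ 516.5 -102.2  152. ]
[576.17362283 -85.30369144 152.        ] [576.51653861 -80.90990201 152.        ]
[ 1.09602201e+02 -3.02966531e+01  1.13686838e-13] [2.58766200e+01 9.10981954e+01 1.13686838e-13] -0.2696893917796882 -0.2767621085712152
knob [577.46754356 -41.08763692 256.55339533] 1.8595388001147781 in machine [-10.53342459  42.96254967]
cup [-136.47540407   -3.96590527]
[[ 0.9638537   0.26643207]
 [-0.26643207  0.9638537 ]]
```

```bash
cat >> h.py <<'E'
from scipy.spatial.transform import Rotation as Ro
C=np.array([575.7,-85.3]);YAW=-.273
M=np.array([[np.cos(YAW),-np.sin(YAW)],[np.sin(YAW),np.cos(YAW)]])
def to(mx,my,z):
    st=r.get_state();R=Ro.from_quat(st["ee_rot"]);p=st["tcp_pos"]
    T=np.r_[C+M@[mx,my],z]
    want=Ro.from_matrix(np.array([[-M[0,0],M[0,1],0],[-M[1,0],M[1,1],0],[0,0,-1.]]))
    print("t",st["clock"],"now machine",(M.T@(p[:2]-C)).round(1),p[2].round(1),"go",(R.inv().apply(T-p)/100).round(3),"turn",(np.degrees((R.inv()*want).as_rotvec())/30).round(3),"F",(M.T@st["wrist_force"][:2]).round(2),st["wrist_force"][2].round(2),"grip",round(st["grip_width"],2))
E
python3 -c "
from h import *
to(-65,43,345)"
```

```text
t 0.3 now machine [-589.9  576.5] 241.9 go [-5.145 -5.437 -1.026] turn [-0.002  0.     0.037] F [0.7 0.4] 0.65 grip 1.0
```

```bash
python3 -m handwheel '[[[0,0,0,-0.3,0,0,0],[0,0,0,-0.7,0,0,0],[0,0,0,-1,0,0,0.02],[0,0,0,-1,0,0,0.037]]]' 20
python3 -m handwheel '[[[0,-0.2,-0.2,0,0,0,0],[0,-0.5,-0.5,0,0,0,0],[0,-0.8,-0.8,0,0,0,0],[0,-1,-1,0,0,0,0]]]'
python3 -m handwheel '[[[0,-0.3,-0.3,0,0,0,0],[0,-0.6,-0.6,0,0,0,0],[0,-0.8,-0.8,0,0,0,0],[0,-1,-1,0,0,0,0]]]'
python3 -m handwheel '[[[0,-0.3,-0.3,0,0,0,0],[0,-0.6,-0.6,0,0,0,0],[0,-0.8,-0.8,0,0,0,0],[0,-1,-1,0,0,0,0]]]'
python3 -c "
from h import *
to(-65,43,345)"
```

```text
clock: 0.8
tcp_pos: [163.5, 630.4, 345.4]
ee_rot: [0.136, 0.991, 0.003, 0.0]
wrist_force: [-0.4, -0.0, -0.4]
grip_width: 0.147
gripper_force: 0.0
clock: 1.3
tcp_pos: [233.7, 503.3, 341.0]
ee_rot: [0.137, 0.991, -0.002, 0.0]
wrist_force: [-0.2, -0.1, 0.4]
grip_width: 0.001
gripper_force: 0.0
clock: 1.8
tcp_pos: [301.9, 380.9, 341.1]
ee_rot: [0.136, 0.991, -0.001, -0.001]
wrist_force: [0.3, -0.6, 0.3]
grip_width: 0.004
gripper_force: 0.0
clock: 2.3
tcp_pos: [371.0, 257.8, 341.1]
ee_rot: [0.136, 0.991, -0.001, -0.001]
wrist_force: [1.0, 0.2, 0.3]
grip_width: -0.001
gripper_force: 0.0
t 2.3 now machine [-289.6  275.2] 341.1 go [-2.248 -2.32  -0.037] turn [-0.004 -0.003 -0.002] F [0.94 0.46] 0.32 grip -0.0
```

```bash
python3 -m handwheel '[[[0,-0.3,-0.3,0,0,0,0],[0,-0.6,-0.6,0,0,0,0],[0,-0.8,-0.8,0,0,0,0],[0,-1,-1,0,0,0,0]]]' >/dev/null
python3 -m handwheel '[[[0,-0.3,-0.3,0,0,0,0],[0,-0.6,-0.6,0,0,0,0],[0,-0.8,-0.8,0,0,0,0],[0,-1,-1,0,0,0,0]]]' >/dev/null
python3 -m handwheel '[[[0,-0.12,-0.16,0,0,0,0],[0,-0.25,-0.32,0,0,0,0],[0,-0.25,-0.32,0.2,0,0,0],[0,-0.25,-0.32,0.5,0,0,0],[0,-0.25,-0.32,0.85,0,0,0],[0,-0.25,-0.32,0.85,0,0,0]]]'
python3 - <<'E'
from h import *
to(-35,43,256)
t=cam("top");b=cam("side")
st=r.get_state()
R=Ro.from_quat(st["ee_rot"]);tip=st["tcp_pos"]+R.apply([0,0,11])
print(proj(t,tip),proj(b,tip))
A=cv2.resize(t["color"][200:300,280:380,::-1],None,fx=4,fy=4,interpolation=2);B=cv2.resize(b["color"][150:250,260:360,::-1],None,fx=4,fy=4,interpolation=2)
cv2.imwrite("pics/z2.png",np.hstack([A,B]))
E
```

```text
clock: 4.05
tcp_pos: [522.6, -24.4, 254.1]
ee_rot: [0.136, 0.991, -0.001, -0.004]
wrist_force: [0.2, 0.4, 0.6]
grip_width: 0.0
gripper_force: 0.0
t 4.05 now machine [-67.6  44.3] 254.1 go [-0.326 -0.013 -0.022] turn [-0.004 -0.016 -0.001] F [0.04 0.45] 0.59 grip 0.0
[[312.5372778  268.17392922]] [[329.08024992 205.51656305]]
```

View pics/z2.png

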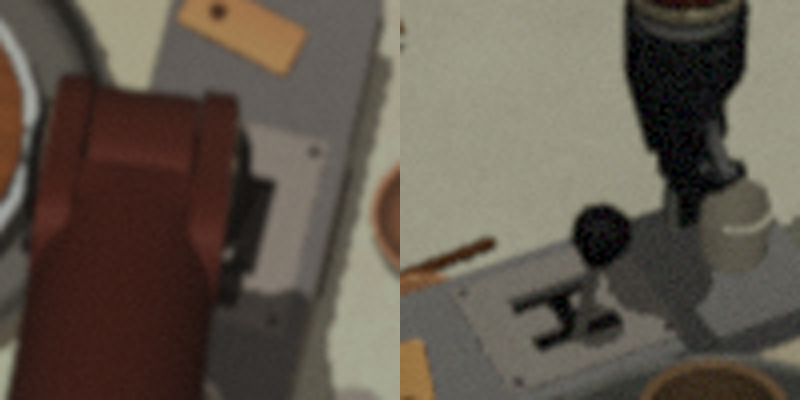

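Side view: the knob is at crop (602,235), full frame (310.5,208.8). The fingertips are near (685,215), matching the projection, and clear of the knob and the cup. Next I'll fit the lever angles against the side pixel.

```bash
cat >> h.py <<'E'
def knob(c,s):
    # lever direction: tilt right by c, forward by s
    d=np.array([np.tan(s),-np.tan(c),1.]);d/=np.linalg.norm(d)
    m=d*190; return np.r_[C+M@m[:2],69.5+m[2]]
E
python3 - <<'E'
from h import *
b=cam("side");t=cam("top")
for c in(-.24,-.28,-.2):
  for s in(-.1,-.05,0,.05):print(c,s,proj(b,knob(c,s)).round(1),proj(t,knob(c,s)).round(1))
E
```

```text
-0.24 -0.1 [[313.2 209.2]] [[317.4 249. ]]
-0.24 -0.05 [[310.1 210.1]] [[318.4 245.3]]
-0.24 0 [[306.8 211.2]] [[319.3 241.6]]
-0.24 0.05 [[303.6 212.3]] [[320.3 237.9]]
-0.28 -0.1 [[314.4 211.5]] [[314.5 248.3]]
-0.28 -0.05 [[311.3 212.4]] [[315.4 244.6]]
-0.28 0 [[308.1 213.5]] [[316.3 241. ]]
-0.28 0.05 [[304.9 214.6]] [[317.3 237.4]]
-0.2 -0.1 [[312.  206.9]] [[320.4 249.7]]
-0.2 -0.05 [[308.8 207.9]] [[321.4 246. ]]
-0.2 0 [[305.6 208.9]] [[322.3 242.2]]
-0.2 0.05 [[302.3 210.1]] [[323.3 238.5]]
```

Both views put the lever at cross ≈ -0.22 and shift ≈ -0.06. I'll push it gently forward about 12 mm to neutral.

```bash
python3 -m handwheel '[[[0,-0.1,-0.01,0,0,0,0],[0,-0.2,-0.01,0,0,0,0],[0,-0.24,-0.01,0,0,0,0],[0,-0.28,-0.01,0,0,0,0],[0,-0.32,-0.01,0,0,0,0],[0,-0.35,-0.01,0,0,0,0],[0,-0.35,-0.01,0,0,0,0]]]'
python3 - <<'E'
from h import *
to(-80,43,254)
b=cam("side")
cv2.imwrite("pics/z3.png",cv2.resize(b["color"][150:250,260:360,::-1],None,fx=5,fy=5,interpolation=2))
E
```

```text
clock: 5.12
tcp_pos: [558.7, -35.0, 257.3]
ee_rot: [0.136, 0.991, 0.0, -0.0]
wrist_force: [-1.7, 1.7, 1.1]
grip_width: 0.002
gripper_force: 1.0
t 5.125 now machine [-30.   43.8] 257.3 go [ 0.5   -0.008  0.033] turn [ 0.    -0.001  0.   ] F [-2.09  1.15] 1.1 grip 0.0
```

View pics/z3.png

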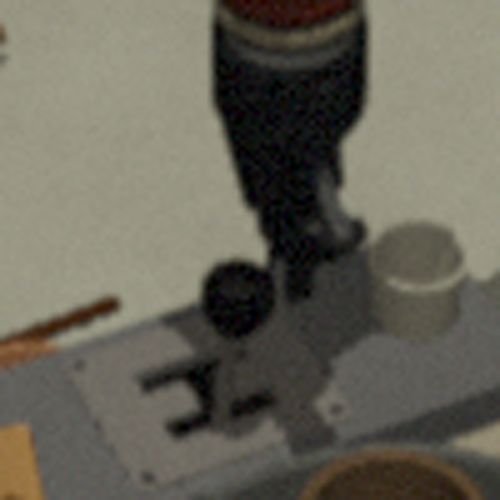

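The knob is now at crop (238,298), full frame (307.4,209.5), so the lever is near shift -0.015. The -2 N at the wrist confirms contact. I'll nudge it 2 mm more, back off, and go round to its left side.

```bash
python3 -m handwheel '[[[0,-0.02,0,0,0,0,0],[0,-0.02,0,0,0,0,0],[0,0.15,0,0,0,0,0],[0,0.3,0,0,0,0,0],[0,0.3,0.25,0,0,0,0],[0,0.3,0.55,0,0,0,0],[0,0.15,0.55,0,0,0,0],[0,-0.1,0.55,0,0,0,0],[0,-0.29,0.55,0,0,0,0],[0,-0.29,0.55,0,0,0,0],[0,-0.29,0.55,0,0,0,0]]]'
python3 - <<'E'
from h import *
to(0,78,256)
b=cam("side")
cv2.imwrite("pics/z4.png",cv2.resize(b["color"][150:250,260:360,::-1],None,fx=5,fy=5,interpolation=2))
E
```

```text
clock: 6.55
tcp_pos: [601.0, 10.1, 257.1]
ee_rot: [0.136, 0.991, -0.0, -0.0]
wrist_force: [-0.0, 0.3, -0.2]
grip_width: -0.003
gripper_force: 0.0
t 6.55 now machine [-1.4 98.7] 257.1 go [-0.014 -0.207  0.011] turn [-0.    -0.001 -0.   ] F [-0.12  0.26] -0.18 grip -0.0
```

View pics/z4.png

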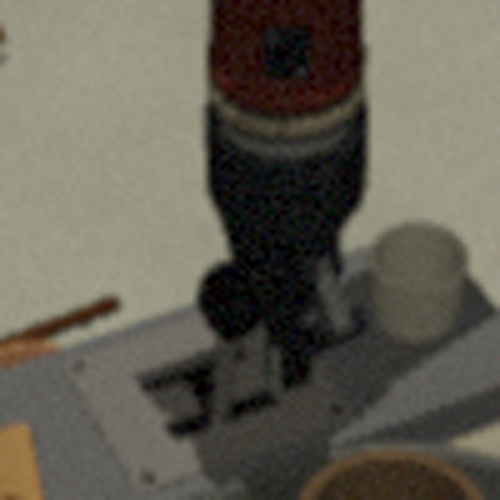

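The knob is at (230,300), full frame (305.9,209.8), so shift ≈ 0. The finger is to its left. Now I'll push right in slow stages.

```bash
python3 -m handwheel '[[[0,0,-0.1,0,0,0,0],[0,0,-0.18,0,0,0,0],[0,0,-0.23,0,0,0,0],[0,0,-0.27,0,0,0,0],[0,0,-0.31,0,0,0,0],[0,0,-0.35,0,0,0,0]]]'
python3 -m handwheel '[[[0,0,-0.04,0,0,0,0],[0,0,-0.08,0,0,0,0],[0,0,-0.12,0,0,0,0],[0,0,-0.12,0,0,0,0]]]'
python3 -c "
from h import *
to(0,-9,256)"
```

```text
clock: 7.35
tcp_pos: [592.1, -23.5, 257.4]
ee_rot: [0.136, 0.991, 0.0, 0.0]
wrist_force: [0.3, 1.8, 0.9]
grip_width: 0.0
gripper_force: 1.2
clock: 7.85
tcp_pos: [588.4, -36.3, 257.2]
ee_rot: [0.137, 0.991, -0.001, -0.0]
wrist_force: [0.5, 0.3, -0.1]
grip_width: -0.0
gripper_force: 0.2
t 7.85 now machine [-1.  50.6] 257.2 go [-0.011 -0.596  0.013] turn [-0.002 -0.001 -0.002] F [0.43 0.41] -0.09 grip -0.0
```

Force is low and the lever is travelling across, since the finger has already passed 78−50 mm. Continuing.

```bash
python3 -m handwheel '[[[0,0,-0.04,0,0,0,0],[0,0,-0.08,0,0,0,0],[0,0,-0.12,0,0,0,0],[0,0,-0.16,0,0,0,0],[0,0,-0.2,0,0,0,0],[0,0,-0.25,0,0,0,0]]]'
python3 -m handwheel '[[[0,0,-0.04,0,0,0,0],[0,0,-0.08,0,0,0,0],[0,0,-0.12,0,0,0,0],[0,0,-0.16,0,0,0,0],[0,0,-0.2,0,0,0,0],[0,0,-0.24,0,0,0,0],[0,0,-0.28,0,0,0,0]]]'
python3 - <<'E'
from h import *
to(0,-12,256)
b=cam("side")
for s in(-.1,0,.1):
  for c in(.1,.2,.24):print(c,s,((proj(b,knob(c,s))-[260,150]+.5)*5).round())
cv2.imwrite("pics/z5.png",cv2.resize(b["color"][150:250,260:360,::-1],None,fx=5,fy=5,interpolation=2))
E
```

```text
clock: 8.6
tcp_pos: [581.9, -59.6, 257.3]
ee_rot: [0.136, 0.991, -0.0, -0.0]
wrist_force: [-0.3, 2.4, 2.1]
grip_width: -0.005
gripper_force: 0.9
clock: 9.48
tcp_pos: [574.1, -86.5, 256.9]
ee_rot: [0.136, 0.991, -0.0, -0.0]
wrist_force: [1.3, 1.1, -1.3]
grip_width: 0.0
gripper_force: 0.8
t 9.475 now machine [-1.2 -1.6] 256.9 go [-0.012 -0.104  0.009] turn [-0.    -0.002 -0.   ] F [0.93 1.44] -1.34 grip 0.0
0.1 -0.1 [[217. 218.]]
0.2 -0.1 [[202. 201.]]
0.24 -0.1 [[196. 195.]]
0.1 0 [[185. 227.]]
0.2 0 [[170. 210.]]
0.24 0 [[165. 204.]]
0.1 0.1 [[152. 239.]]
0.2 0.1 [[139. 221.]]
0.24 0.1 [[134. 215.]]
```

View pics/z5.png

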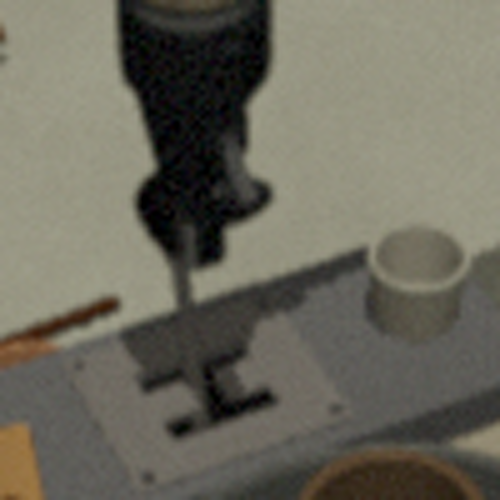

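The lever is across: the knob's left edge is at (137,205), centre about (172,207), so cross ≈ 0.2 and shift ≈ 0. I'll push 8 mm more, then back off and go round to the near side.

```bash
python3 -m handwheel '[[[0,0,-0.03,0,0,0,0],[0,0,-0.06,0,0,0,0],[0,0,-0.08,0,0,0,0],[0,0,-0.08,0,0,0,0]]]'
python3 -m handwheel '[[[0,0,0.12,0,0,0,0],[0,0,0.25,0,0,0,0],[0,0.2,0.25,0,0,0,0],[0,0.45,0.25,0,0,0,0],[0,0.62,0.2,0,0,0,0],[0,0.62,-0.1,0,0,0,0],[0,0.62,-0.33,0,0,0,0],[0,0.62,-0.33,0,0,0,0],[0,0.62,-0.33,0,0,0,0]]]'
python3 - <<'E'
from h import *
to(-33,-44,256)
b=cam("side")
cv2.imwrite("pics/z6.png",cv2.resize(b["color"][150:250,260:360,::-1],None,fx=5,fy=5,interpolation=2))
E
```

```text
clock: 10.02
tcp_pos: [572.1, -94.4, 257.3]
ee_rot: [0.136, 0.991, -0.0, -0.0]
wrist_force: [-0.5, 1.5, -0.8]
grip_width: 0.001
gripper_force: 0.4
clock: 11.15
tcp_pos: [504.3, -107.3, 257.3]
ee_rot: [0.135, 0.991, 0.001, 0.0]
wrist_force: [0.5, 1.3, -0.7]
grip_width: -0.002
gripper_force: 0.0
t 11.15 now machine [-62.8 -40.4] 257.3 go [-0.298 -0.037  0.013] turn [0.002 0.    0.004] F [0.16 1.36] -0.74 grip -0.0
```

View pics/z6.png

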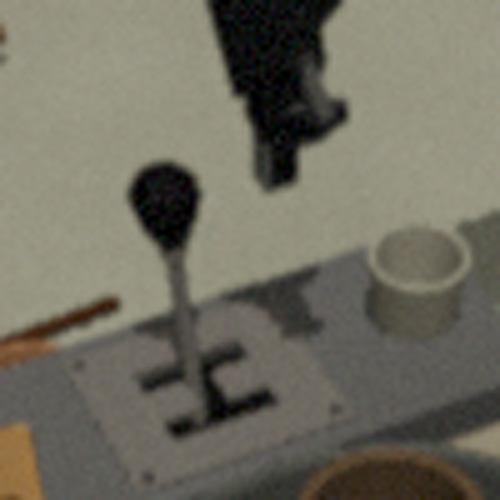

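The knob is at (165,200), which gives cross 0.24, shift 0: in neutral on the right. The finger is on its near side. Now I'll push forward.

```bash
python3 -m handwheel '[[[0,-0.12,-0.05,0,0,0,0],[0,-0.24,-0.05,0,0,0,0],[0,-0.3,-0.05,0,0,0,0],[0,-0.35,-0.05,0,0,0,0],[0,-0.4,-0.05,0,0,0,0],[0,-0.45,-0.05,0,0,0,0],[0,-0.5,-0.05,0,0,0,0]]]'
python3 -m handwheel '[[[0,-0.05,0,0,0,0,0],[0,-0.1,0,0,0,0,0],[0,-0.15,0,0,0,0,0],[0,-0.2,0,0,0,0,0],[0,-0.25,0,0,0,0,0],[0,-0.3,0,0,0,0,0]]]'
python3 -c "
from h import *
to(26,-45,254)"
```

```text
clock: 12.08
tcp_pos: [550.5, -127.4, 257.4]
ee_rot: [0.136, 0.991, 0.0, -0.0]
wrist_force: [-1.9, 0.6, 1.7]
grip_width: 0.001
gripper_force: 1.0
clock: 12.82
tcp_pos: [579.3, -135.3, 256.7]
ee_rot: [0.136, 0.991, 0.0, -0.001]
wrist_force: [-2.0, 1.2, -1.0]
grip_width: -0.001
gripper_force: 1.1
t 12.825 now machine [ 16.9 -47.2] 256.7 go [-0.091  0.022  0.027] turn [ 0.    -0.003 -0.   ] F [-2.23  0.63] -0.99 grip -0.0
```

```bash
python3 -m handwheel '[[[0,-0.03,0.01,0,0,0,0],[0,-0.05,0.01,0,0,0,0],[0,-0.06,0.01,0,0,0,0],[0,-0.06,0.01,0,0,0,0]]]'
python3 -m handwheel '[[[0,-0.02,0,0,0,0,0],[0,-0.02,0,0,0,0,0]]]'
python3 - <<'E'
from h import *
to(26,-45,254)
b=cam("side")
for s in(.2,.26,.303):
  for c in(.2,.24,.28):print(c,s,((proj(b,knob(c,s))-[240,150]+.5)*5).round())
cv2.imwrite("pics/z7.png",cv2.resize(b["color"][150:250,240:340,::-1],None,fx=5,fy=5,interpolation=2))
E
```

```text
clock: 13.32
tcp_pos: [585.4, -136.2, 257.3]
ee_rot: [0.136, 0.991, -0.0, -0.0]
wrist_force: [-2.0, -0.6, -0.5]
grip_width: -0.003
gripper_force: 1.0
clock: 13.58
tcp_pos: [587.5, -136.7, 257.4]
ee_rot: [0.136, 0.991, -0.0, 0.0]
wrist_force: [-2.2, 1.1, -0.9]
grip_width: -0.005
gripper_force: 1.0
t 13.575 now machine [ 25.2 -46.3] 257.4 go [-0.008  0.013  0.034] turn [-0.  0. -0.] F [-2.39  0.52] -0.91 grip -0.0
0.2 0.2 [[208. 236.]]
0.24 0.2 [[203. 230.]]
0.28 0.2 [[199. 224.]]
0.2 0.26 [[189. 246.]]
0.24 0.26 [[185. 240.]]
0.28 0.26 [[181. 234.]]
0.2 0.303 [[177. 254.]]
0.24 0.303 [[172. 248.]]
0.28 0.303 [[168. 242.]]
```

View pics/z7.png

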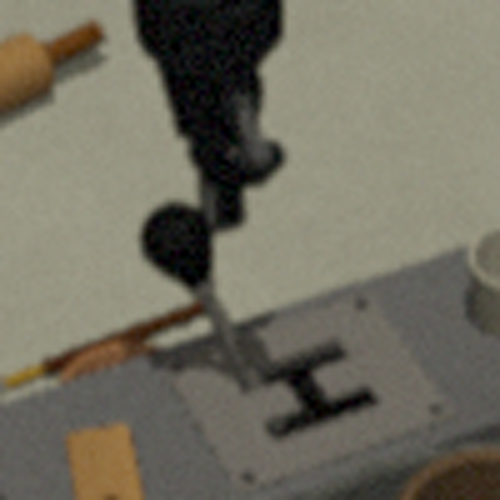

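The knob is at (178,240), shift ≈ 0.28, so it is nearly home. I'll creep forward until the stop is felt.

```bash
for i in 1; do
python3 -m handwheel '[[[0,-0.01,0,0,0,0,0],[0,-0.02,0,0,0,0,0],[0,-0.02,0,0,0,0,0]]]' | grep -E 'tcp|force'
python3 -m handwheel '[[[0,-0.01,0,0,0,0,0],[0,-0.015,0,0,0,0,0],[0,-0.015,0,0,0,0,0]]]'| grep -E 'tcp|force'
done
```

```text
tcp_pos: [589.3, -137.1, 257.2]
wrist_force: [-1.7, 0.1, -1.5]
gripper_force: 1.0
tcp_pos: [590.8, -137.5, 257.3]
wrist_force: [-2.5, 0.7, -1.2]
gripper_force: 1.0
```

```bash
python3 -m handwheel '[[[0,-0.01,0,0,0,0,0],[0,-0.015,0,0,0,0,0],[0,-0.015,0,0,0,0,0]]]' | grep -E 'tcp|force'
python3 - <<'E'
from h import *
to(26,-45,254)
b=cam("side")
cv2.imwrite("pics/z8.png",cv2.resize(b["color"][150:250,240:340,::-1],None,fx=5,fy=5,interpolation=2))
E
```

```text
tcp_pos: [592.2, -137.9, 257.3]
wrist_force: [-2.4, 1.1, -1.3]
gripper_force: 1.1
t 14.75 now machine [ 30.  -46.2] 257.3 go [0.04  0.012 0.033] turn [ 0. -0. -0.] F [-2.62  0.44] -1.33 grip -0.0
```

View pics/z8.png

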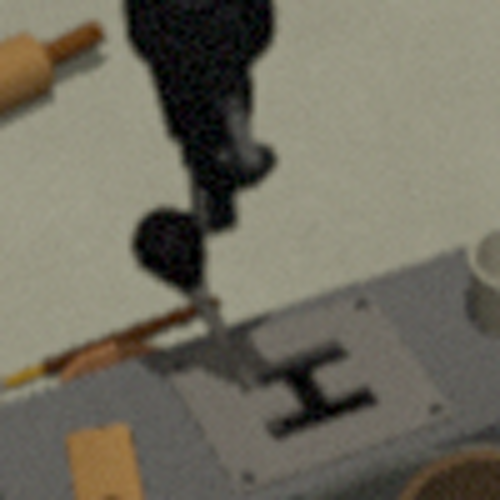

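The knob is at about (169,245), shift ≈ 0.3. I'll take small steps more to feel the stop.

```bash
python3 -m handwheel '[[[0,-0.01,0,0,0,0,0],[0,-0.015,0,0,0,0,0],[0,-0.015,0,0,0,0,0]]]' | grep -E 'tcp|force'
python3 -m handwheel '[[[0,-0.01,0,0,0,0,0],[0,-0.01,0,0,0,0,0]]]' | grep -E 'tcp|force'
```

```text
tcp_pos: [593.2, -138.2, 257.1]
wrist_force: [-2.8, 2.2, -1.7]
gripper_force: 1.8
tcp_pos: [594.0, -138.4, 257.0]
wrist_force: [-4.3, 1.7, -1.0]
gripper_force: 2.4
```

The force is rising, so the lever is meeting the stop. One more mm, then I'll retreat and rise clear.

```bash
python3 -m handwheel '[[[0,-0.01,0,0,0,0,0],[0,-0.01,0,0,0,0,0]]]' | grep -E 'tcp|force'
python3 -m handwheel '[[[0,0.1,0,0,0,0,0],[0,0.35,0,0,0,0,0],[0,0.7,0,0,0,0,0],[0,0.8,0,-0.3,0,0,0],[0,0.8,0,-0.8,0,0,0],[0,0.8,0,-0.8,0,0,0],[0,0.8,0,-0.8,0,0,0],[0,0.8,0,-0.8,0,0,0]]]'
python3 - <<'E'
from h import *
b=cam("side")
cv2.imwrite("pics/z9.png",cv2.resize(b["color"][150:250,240:340,::-1],None,fx=5,fy=5,interpolation=2))
E
```

```text
tcp_pos: [594.6, -138.5, 256.8]
wrist_force: [-5.2, 2.2, -1.1]
gripper_force: 2.8
clock: 16.68
tcp_pos: [518.4, -117.4, 336.5]
ee_rot: [0.136, 0.991, -0.0, -0.0]
wrist_force: [0.1, -0.7, -0.7]
grip_width: 0.005
gripper_force: 0.0
```

View pics/z9.png

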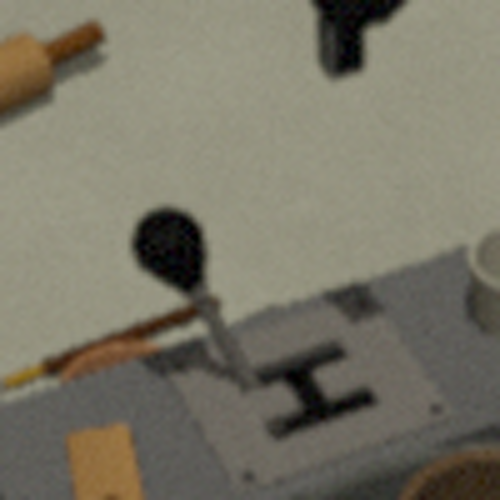

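The knob stayed at (169,244) with the rod at the far end of the far-right slot. The hand is clear and the cup and rib are where they were. Handing in.

```bash
python3 -c "
from cell import r
print(r.close_job())"
```

```text
the job is handed in; nothing more can be done
None
```

I shifted the lever through neutral and across to third, pushing it until the far-end stop was felt at about 5 N, and handed the job in with the hand clear; the cup and rib look unmoved in the last picture, the other bystanders weren't rechecked, and no verdict came back.

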